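Hold the loupe in focus over a cap

ROBOT

A 6-joint arm with a two-finger parallel gripper is mounted at the origin on a cart in front of the work surface, level with it; the furniture and walls round the work are solid. World frame = base frame: x ahead of the robot, y to its left, z up, the work surface at z = 0. Lengths are in m, angles in rad, forces in N, time in s.
With the tool pointing down it reaches from about 0.3 to 0.775 m from the base axis. Payload 14.6 kg.
Tool frame: the origin (TCP) lies at the very end of the fingers, on their centre line; the grasp point (between the pads) lies 19 mm behind it; z points along the fingers, y is the line along which they close (so a half turn about z gives the same grasp; the last joint's range is limited). The gripper opens to 94 mm and grips with 3 to 60 N. Pads are 16 mm wide; open, the fingers measure 119 mm over their backs; the gripper's body (75 mm by 177 mm) begins 78 mm behind the grasp point.
Start: joints at [1.081, 0.3, 1.521, -0, 1.321, -0.067], TCP at [0.226, 0.502, 0.205] pointing down, gripper open.
Joint ranges: [-3.03, 3.03], [-0.79, 2.21], [0.23, 2.52], [-1.04, 4.18], [0, 3.07], [-2.55, 2.55]. Speed limits (rad/s): [2.22, 2.22, 2.57, 3.14, 3.14, 3.14].

INTERFACE

Orientations are given as [roll, pitch, yaw] about the fixed x, y, z axes, in that order (R = Rz(yaw) Ry(pitch) Rx(roll)).
In Python, from station import ctrl gives the robot as it stands.
- The arm moves only by the shell command python3 -m pendant 'ROWS' [OPENING] [FORCE]. ROWS is JSON, a list of rows, each a list of 2 entries, a list of its own where there are three numbers: the shift along the world's x, y, z in cm, then the turn about the world's z in rad. A call has 1 to 20 rows; each row shifts and turns the commanded pose from where the row before left it; what a row does not reach is not made up. A row lasts 1/12 s, in which the tool goes at most 41.7 mm and 7.16 degrees, less where a joint would pass 70% of its speed; a pose out of reach is approached as far as the arm can. A call is refused whole if a number of a shift passes 4.17 or a number of a turn 0.125, either way. A call with a gripper value outside its range is refused whole. OPENING is the opening, from 0 (shut) to 1 (fully open), set as the call begins (- or left out, the last holds). The fingers move at their own pace and stop on an object; FORCE is the grip in N (left out, the last holds). Time passes only in rows, so rows that do not move let the fingers close. It gives the time, the measured TCP pose, the force, the opening and the grip force at its end, in the units of the state.
- ctrl.get_obs(): the state, without advancing time (a new reading comes with each control period).
- ctrl.camera(name): name is "side" or "top" or "wrist"; returns a dict with "color" (384x512x3 uint8, red, green, blue), "intrinsics" (3x3 intrinsics, pixels), "k1" (the pictures are not rectified: a ray, as slopes to the right and down, at radius r is drawn at 1 + k1 r^2 times it, then the intrinsics apply), "camera_from_world" (4x4, takes a point from world to camera coordinates). Camera axes: x right, y down, z forward; pixel columns grow to the right and rows downward; lengths in m; the calibration is good to about 2 mm. A picture is of the moment at which its call begins. There is no depth.
- ctrl.hand_in(): hands the job in; it is judged then, once.
The state is a dict: "time_s": time; "qpos": joint angles; "joint_vel": joint speeds; "tau": joint torques, N m; "ee_pos": TCP position; "eef_rot": TCP orientation; "force": force on the tool from outside, world axes, zero at the start; "moment": the same for the moment, N m; "grip_width": finger opening in m; "grip_force": force on a finger pad.
Only numpy, scipy, OpenCV 4.12 (cv2) and the standard library are available. Lean on these libraries where they do the work, as an engineer would, in place of code of your own. Each camera call takes 0.05 s, during which the arm holds its last target. There are 200 camera calls.

TASK

Inspect the green screw cap on the inspection stage with the loupe. First slide the transport lock on the loupe's cradle all the way to its open end stop, then lift the loupe out by its handle and hold it level and still, with the lens centred over the cap and at the height of the pointer on the stage's post. Finish while still holding it there in the gripper, touching nothing with it and leaving the cap, the pointer, the open lock and the other things as they are.

Things in the scene. Friction and masses are not known exactly. Their poses are not given: they have to be found in the camera images.
- cradle: Loupe cradle, fixed, robot's left or right: grey plate 240x80x10 mm. Origin on the worktop below the middle of the parked loupe's handle; z up; x along the plate from lens end (-95 mm) to lock end (+145 mm). The handle lies along x on two aluminium saddles (8 mm long, 24 wide, cheeks 44 mm high) at x = -34 and +34 mm; between them its sides are free down to the plate.
- lock_knob (a point): Centre of the transport lock's black ribbed knob: 20 mm along cradle x, 14 across, 28 tall; at cradle x = 80 mm + joint value, 72 mm above the worktop; sides free down to 58 mm. The lock's steel tongue (12 mm wide, 53 to 58 mm up) reaches 43 mm from the knob's centre towards the lens; closed, it lies over the handle's end and blocks lifting.
- transport_lock (a joint): Slide of the transport lock along the cradle's +x axis (away from the lens), m: 0 fully closed, 0.040 fully open at the end stop. Starts between 0 and 0.008. Light friction (about 1.5 N), no spring; stays where it is left.
- loupe: Loupe, about 0.09 kg, loose. Origin at the middle of its black handle, 43 mm above the worktop when parked. Handle 96 mm long (x -41 to +55 mm), 14 wide (y), 16 tall (z); grip it here across y. z is the lens axis (up), x runs along the handle away from the lens; parked, its axes are the cradle's. It nearly balances at the origin.
- lens (a point): Centre of the loupe's glass lens, at x = -68 mm in the loupe's frame and at the handle's mid-height. Round aluminium rim 54 mm in diameter, 10 mm tall. Same axes as the loupe: level means that z is vertical.
- stage: Inspection stage, fixed, on the other side from the cradle: grey plate 165x110x12 mm (x -55 to +110, y -55 to +55 mm) with a white disc 72 mm across, top 15 mm above the worktop. Origin on the worktop below the disc's centre, z up; x points to the gauge post, a steel rod 8 mm thick, 160 mm high, 85 mm from the origin.
- pointer_tip (a point): Tip of the dark pointer on the sliding collar of the gauge post, pointing at the disc, 55 mm from its centre (stage x = +55 mm). Its height, 90 to 140 mm above the worktop, is where the middle of the lens must be held. The collar (18 mm across) slides on the post if pushed with 4 N.
- cap_centre (a point): Centre of the green ribbed screw cap, 23 mm in diameter, 14 mm tall, loose on the white disc (up to 15 mm off its centre); the centre is 22 mm above the worktop. Leave it where it is.
- vial_blue: Bystander: vial with a blue cap, 18 mm in diameter, 46 mm tall, standing; origin at its underside.
- cuvette_cap: Bystander: black cuvette cap, 26 mm in diameter, 70 mm tall, standing; origin at its underside.
- dropper: Bystander: small white dropper bottle, 26 mm in diameter, 66 mm tall, standing; origin at its underside.
- photometer: Obstacle: cream photometer, fixed between the cradle's and the stage's places, 190 (x) x 250 (y) x 77 mm, z up, origin at the middle of its underside. A black column 44 mm thick stands on it at x = +58, y = -71 mm in its frame and reaches 214 mm above the worktop: carry over it or go round in front.
Not all that is in view belongs to the job. Leave any purple look-alike of the loupe alone.

How it is judged:
On the way, in this order (a step that is already met when the one before it is completed fails the run):
1. the transport lock is slid to its open end stop (value of joint transport_lock above 0.037 m), for 0.2 s.
2. the loupe is lifted clear of the cradle in the gripper (height (world z) of loupe above 0.07 m and contact force between loupe and the fingers above 1 N and contact force between loupe and cradle below 0.2 N), for 0.2 s.
At the end, for the whole second after the job is handed in: The gripper holds the loupe still, lens within 8 mm of the pointer tip's height, 12 mm sideways of the cap's centre and 0.12 rad of level, touching neither stage nor cradle; the lock is open (over 36 of 40 mm); cap within 8 mm and pointer within 6 mm of where they were (z of lens in the frame of pointer_tip between -0.008 and 0.008 m and horizontal distance between lens and cap_centre below 0.012 m and angle between lens's own z axis and vertical below 0.12 rad and linear speed of loupe below 0.02 m/s and contact force between loupe and the fingers above 1 N and contact force between loupe and stage below 0.2 N and contact force between loupe and cradle below 0.2 N and value of joint transport_lock above 0.036 m and distance of cap_centre from where it was at the start of the episode below 0.008 m and distance of pointer_tip from where it was at the start of the episode below 0.006 m); the arm keeps its last pose, push and grip.
It fails at once if the cap on the stage is disturbed (more than 8 mm) (distance of cap_centre from where it was at the start of the episode above 0.008 m).
It fails at once if the pointer is shifted (more than 6 mm) (distance of pointer_tip from where it was at the start of the episode above 0.006 m).
It fails at once if a bystander is disturbed (more than 20 mm) (distance of any of vial_blue, cuvette_cap, dropper from where it was at the start of the episode above 0.02 m).
It also fails if it takes over 53 s, if anything falls off the work surface, if the arm or the gripper's body presses on something with over 40 N, if the wrist force passes 120 N, or if a joint passes its speed limit or range.

## Working session

There is one attempt and no reset: what is moved stays moved. The work goes in short steps, Python scripts to look and compute and a shell command to move; the robot and the scene stay as the last step left them, time stands still between calls to the robot, and variables do not carry over. Pictures are saved under pics/ and viewed, at most 10 in all, crops included, and the job is handed in when it is done.

```bash
mkdir -p pics
cat > h.py <<'E'
import numpy as np, cv2, sys
from station import ctrl
def snap(n,f):
    c=ctrl.camera(n); cv2.imwrite(f'pics/{f}.png',c['color'][:,:,::-1]); np.savez(f'pics/{f}.npz',**{k:c[k] for k in('color','intrinsics','k1','camera_from_world')}); return c
def load(f): return np.load(f'pics/{f}.npz')
def ray(c,u,v):
    K=np.array(c['intrinsics']);k=float(c['k1']);D=np.array([k,0,0,0.])
    p=cv2.undistortPoints(np.array([[[u,v]]],float),K,D)[0,0]
    T=np.array(c['camera_from_world']);R=T[:3,:3];return -R.T@T[:3,3],R.T@np.array([p[0],p[1],1])
def atz(c,u,v,z):
    o,d=ray(c,u,v);return (o+d*(z-o[2])/d[2]).round(4)
def proj(c,P):
    T=np.array(c['camera_from_world']);
    return cv2.projectPoints(np.array(P,float).reshape(-1,3),cv2.Rodrigues(T[:3,:3])[0],T[:3,3],np.array(c['intrinsics']),np.array([float(c['k1']),0,0,0.]))[0][:,0].round(1)
def tri(*obs):
    A=np.zeros((3,3));b=np.zeros(3)
    for c,u,v in obs:
        o,d=ray(c,u,v);d=d/np.linalg.norm(d);M=np.eye(3)-np.outer(d,d);A+=M;b+=M@o
    return np.linalg.solve(A,b).round(4)
E
python3 - <<'E'
from h import *
for n in('top','side'): c=snap(n,n+'0'); print(n,np.round(ray(c,256,192),3))
a=[cv2.imread(f'pics/{n}0.png') for n in('top','side')]
for n,i in zip(('top','side'),a): cv2.imwrite(f'pics/{n}0b.png',cv2.resize(i,(800,600),interpolation=cv2.INTER_CUBIC))
E
```

```text
top [[ 0.318 -0.042  1.3  ]
 [ 0.184  0.015 -0.983]]
side [[ 0.03  -0.766  0.654]
 [ 0.478  0.685 -0.55 ]]
```

View pics/top0b.png

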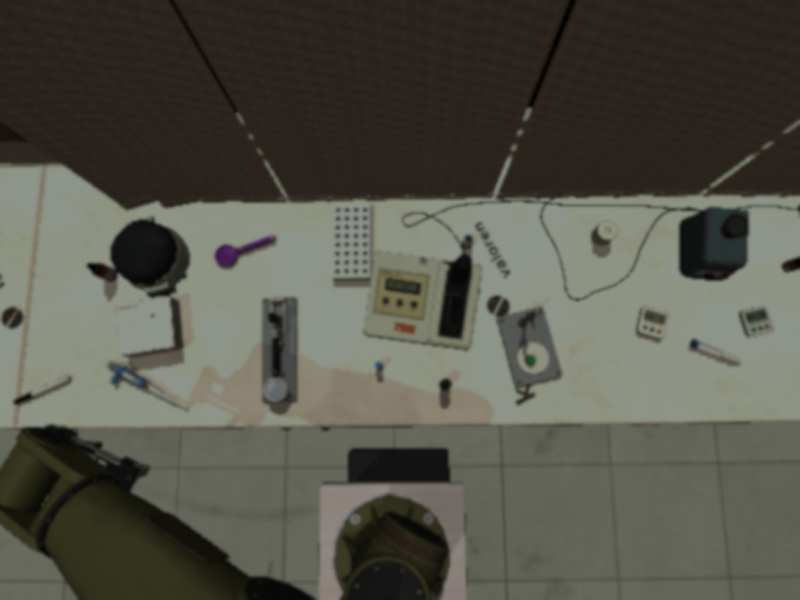

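View pics/side0b.png

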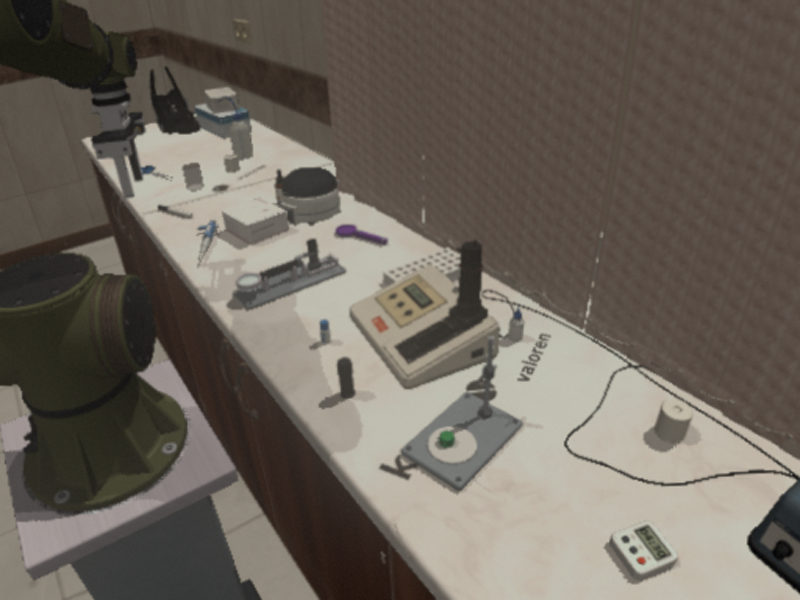

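The top view (800x600) has two candidates: the aluminium and black loupe on the grey cradle (lens at 277,390, knob near 279,318), and the purple look-alike loose on the bench (228,256). I choose the one on the cradle. The stage is at (530,345), its green cap at (531,360). The side view agrees: lens at (248,283), knob at (313,250), cap at (447,438), post at (488,380). Next I check these in close crops.

Run:
```python
from h import *
t,s=load('top0'),load('side0')
def crop(c,x,y,w,h,): return cv2.resize(c['color'][y:y+h,x:x+w,::-1],(400,300),interpolation=cv2.INTER_CUBIC)
m=np.vstack([np.hstack([crop(t,128,187,100,75),crop(t,300,190,100,75)]),np.hstack([crop(s,140,140,100,75),crop(s,240,200,120,90)])])
m=np.clip(m.astype(float)*1.6,0,255).astype(np.uint8)
cv2.imwrite('pics/crops0.png',m)
k=1.5625
for n,u,v,z in [('lens',277,390,.043),('knobtop',279,318,.086),('cap',531,360,.029),('post base?',520,320,.012)]: print(n,atz(t,u/k,v/k,z))
print('s lens',atz(s,248/k,283/k,.048),'cap',atz(s,447/k,438/k,.022),'vial',atz(s,325/k,340/k,0),'cuv',atz(s,347/k,395/k,0))
```

```text
lens [0.3552 0.2501 0.043 ]
knobtop [0.5086 0.2403 0.086 ]
cap [ 0.4158 -0.313   0.029 ]
post base? [ 0.5088 -0.2961  0.012 ]
s lens [0.3504 0.2307 0.048 ] cap [ 0.4198 -0.3167  0.022 ] vial [0.4087 0.0259 0.    ] cuv [ 0.3629 -0.1277  0.    ]
```

View pics/crops0.png

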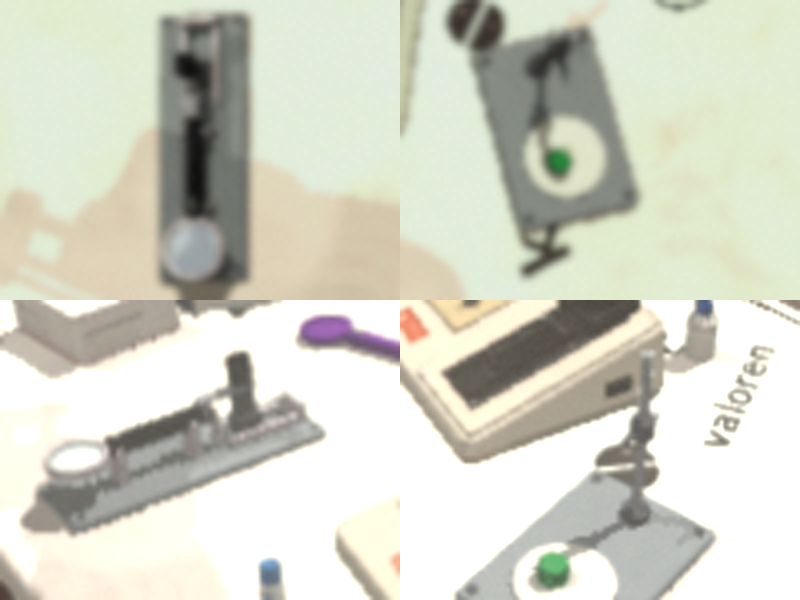

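The crops confirm it: loupe on the cradle with lens crop pixel (192,250), knob (238,372) in the side crop, and the purple one elsewhere. The cap is at (558,161), the post collar near (643,428). Now the cradle frame.

Run:
```python
from h import *
t,s=load('top0'),load('side0')
P=[atz(t,128+x/4-.4,187+y/4-.4,.01) for x,y in [(162,15),(250,14),(248,282),(160,281)]]
print('cradle',*P); 
mid0=(P[0]+P[1])/2;mid1=(P[2]+P[3])/2;d=mid0-mid1;print('len',np.linalg.norm(d),'yaw',np.arctan2(d[1],d[0]),'origin',mid1+d*95/240)
print('lens',atz(t,128+193/4,187+250/4,.048),'knobside',tri((t,128+188/4,187+65/4),(s,140+238/4,140+(355-300)/4)))
P=[atz(t,300+(x-400)/4-.4,190+y/4-.4,.012) for x,y in [(475,62),(590,28),(637,205),(524,238)]]
print('stage',*P)
mid0=(P[0]+P[1])/2;mid1=(P[2]+P[3])/2;d=mid0-mid1;print('len',np.linalg.norm(d),'yaw',np.arctan2(d[1],d[0]));o=mid1+d*55/165;u=d/np.linalg.norm(d);print('o',o,'post',o+u*.085,'tipxy',o+.055*u)
post=o+u*.085;q=lambda x,y:(240+(x-400)*.3,200+(y-300)*.3)
print('post proj',[proj(s,[post[0],post[1],z]) for z in(.012,.09,.14,.16)],'seen base',q(636,515),'top',q(648,352),'collar',q(643,428))
print('cap',tri((t,300+158/4,190+161/4),(s,*q(553,570))))
```

```text
cradle [0.5694 0.2976 0.01  ] [0.5693 0.2173 0.01  ] [0.3297 0.2135 0.01  ] [0.3312 0.2912 0.01  ]
len 0.23895443080219292 yaw 0.021344602218503192 origin [0.42501458 0.25436875 0.01      ]
lens [0.3554 0.2525 0.048 ] knobside [0.5116 0.2524 0.0836]
stage [ 0.5083 -0.2445  0.012 ] [ 0.5379 -0.3489  0.012 ] [ 0.3797 -0.3815  0.012 ] [ 0.3522 -0.281   0.012 ]
len 0.16090315410208716 yaw 0.21641070036154672
o [ 0.41833333 -0.31973333  0.012     ] post [ 0.50135066 -0.30148167  0.012     ] tipxy [ 0.47205043 -0.30792343  0.012     ]
post proj [array([[307.9, 264.3]]), array([[309.8, 239.9]]), array([[311.1, 222.8]]), array([[311.6, 215.6]])] seen base (310.8, 264.5) top (314.4, 215.6) collar (312.9, 238.4)
cap [ 0.4187 -0.315   0.0185]
```

```bash
python3 -c "
from h import *
o=ctrl.get_obs();print(o['ee_pos'],o['eef_rot'],o['grip_width'],o['force'],o['time_s'])"; python3 -m pendant '[[[2.2,-2.5,0.4],0],[[2.2,-2.5,0.4],0],[[2.2,-2.5,0.4],0],[[2.2,-2.5,0.4],0],[[2.2,-2.5,0.4],0],[[2.2,-2.5,0.4],0],[[2.2,-2.5,0.4],0],[[2.2,-2.5,0.4],0],[[2.2,-2.5,0.4],0],[[2.2,-2.5,0.4],0],[[0,0,0],0],[[0,0,0],0],[[0,0,0],0]]'
python3 - <<'E'
from h import *
c=snap('wrist','w1');o=ctrl.get_obs();print(o['ee_pos'],o['eef_rot'],np.round(ray(c,256,192),3))
print(proj(c,[[.425,.254,.051],[.357,.2525,.048],[.509,.256,.086]]))
cv2.imwrite('pics/w1b.png',cv2.resize(c['color'][:,:,::-1],(800,600)))
E
```

```text
[0.22555965 0.50136927 0.20495036] [-3.14057980e+00 -4.32934561e-05  2.71879910e+00] 0.09383147632719085 [-0.28166549 -0.52242085 -0.66291043] 0.1
time_s: 1.18
ee_pos: [0.4453, 0.2518, 0.2451]
eef_rot: [-3.141, -0.001, 2.719]
force: [1.0, -1.2, -0.5]
grip_width: 0.0942
grip_force: 0.0
[0.44506717 0.25212879 0.24515033] [-3.14122593e+00 -5.18030415e-04  2.71944808e+00] [[ 0.375  0.284  0.424]
 [ 0.245 -0.094 -0.965]]
[[246.7 161.3]
 [224.4 114.9]
 [274.  222.7]]
```

View pics/w1b.png

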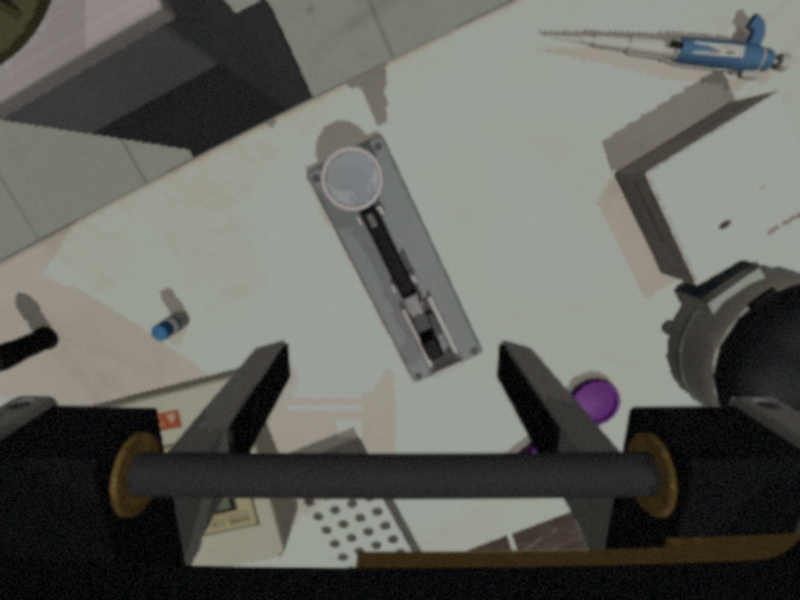

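The wrist view shows the loupe on the cradle: lens (352,178), handle (372,210) to (412,295), knob top about (433,348). All lie within a few pixels of my estimate. The purple one is far off (597,400).

```bash
python3 - <<'E'
from h import *
c=load('w1');k=1.5625
for n,u,v,z in[('lens',352,178,.048),('knobtop',433,350,.086),('handle front',372,208,.051),('handle',390,250,.051),('c1',308,170,.01),('c2',380,135,.01),('c3',481,350,.01),('c4',416,381,.01)]: print(n,atz(c,u/k,v/k,z))
E
python3 -m pendant '[[[0.6,0,-0.5],0.11],[[0.6,0,-0.5],0.11],[[0.6,0,-0.5],0.11],[[0.6,0,-0.5],0.11],[[0.6,0,-0.5],0],[[0.6,0,-0.5],0],[[0.6,0,-0.5],0],[[0.6,0,-0.5],0],[[0,0,0],0],[[0,0,0],0],[[0,0,0],0]]'
python3 - <<'E'
from h import *
c=snap('wrist','w2');print(proj(c,[[.425,.254,.051],[.357,.2525,.048],[.509,.256,.086]]))
cv2.imwrite('pics/w2b.png',cv2.resize(c['color'][:,:,::-1],(800,600)))
E
```

```text
lens [0.3563 0.2542 0.048 ]
knobtop [0.5124 0.259  0.086 ]
handle front [0.3858 0.2593 0.051 ]
handle [0.425  0.2584 0.051 ]
c1 [0.331 0.217 0.01 ]
c2 [0.3307 0.2907 0.01  ]
c3 [0.5636 0.2986 0.01  ]
c4 [0.5682 0.2234 0.01  ]
time_s: 2.15
ee_pos: [0.4936, 0.2516, 0.2056]
eef_rot: [3.142, 0.0, -3.125]
force: [-0.1, -0.3, 0.4]
grip_width: 0.0939
grip_force: 0.0
[[253.9 124.9]
 [253.6  63.6]
 [254.5 201.6]]
```

View pics/w2b.png

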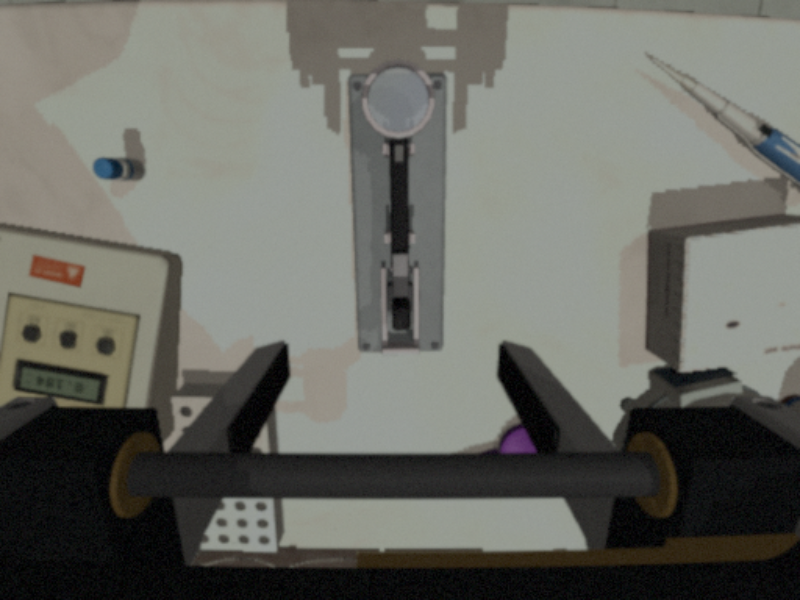

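The knob is at (401,297–328), aligned with the gripper; handle (390–410,140–250).

Run:
```python
from h import *
c=load('w2');k=1.5625
for n,u,v,z in[('lens',399,101,.048),('knobtopfar',401,328,.086),('knobnearbottom',401,297,.058),('knobneartop',401,297,.086),('handlefront',399,140,.051),('handle',400,200,.051),('c1',350,73,.01),('c2',446,73,.01),('c3',442,350,.01),('c4',358,350,.01)]: print(n,atz(c,u/k,v/k,z))
print(np.round(ray(c,256,192),3))
```

```text
lens [0.3581 0.2545 0.048 ]
knobtopfar [0.5189 0.2587 0.086 ]
knobnearbottom [0.5028 0.2588 0.058 ]
knobneartop [0.4954 0.2582 0.086 ]
handlefront [0.3854 0.255  0.051 ]
handle [0.4285 0.2566 0.051 ]
c1 [0.3311 0.2153 0.01  ]
c2 [0.3299 0.2919 0.01  ]
c3 [0.566  0.2993 0.01  ]
c4 [0.5673 0.2208 0.01  ]
[[ 0.417  0.251  0.385]
 [ 0.261  0.02  -0.965]]
```

```bash
python3 -m pendant '[[[0.4,0.16,-1.6],0.01],[[0.4,0.16,-1.6],0],[[0.4,0.16,-1.6],0],[[0.4,0.17,-1.6],0],[[0,0,-1.6],0],[[0,0,-1.6],0],[[0,0,-1.6],0],[[0,0,-1.6],0],[[0,0,-0.8],0],[[0,0,-0.8],0],[[0,0,0],0],[[0,0,0],0]]' && python3 -m pendant '[[[0,0,0],0],[[0,0,0],0],[[0,0,0],0],[[0,0,0],0],[[0,0,0],0],[[0,0,0],0],[[0,0,0],0],[[0,0,0],0],[[0,0,0],0],[[0,0,0],0]]' 0 8
```

```text
time_s: 3.2
ee_pos: [0.5098, 0.2582, 0.0619]
eef_rot: [3.141, 0.0, -3.114]
force: [0.0, -0.6, 0.6]
grip_width: 0.0943
grip_force: 0.0
time_s: 4.03
ee_pos: [0.5097, 0.2581, 0.0614]
eef_rot: [-3.142, -0.0, -3.114]
force: [-0.3, -0.8, -0.2]
grip_width: 0.0309
grip_force: 0.0
```

```bash
python3 -m pendant '[[[0,0,0],0],[[0,0,0],0],[[0,0,0],0],[[0,0,0],0],[[0,0,0],0],[[0,0,0],0]]' 0 12; python3 -m pendant '[[[0.5,0.01,0],0],[[0.5,0.01,0],0],[[0.5,0.01,0],0],[[0.5,0.02,0],0],[[0.5,0.01,0],0],[[0.5,0.01,0],0],[[0.3,0.01,0],0],[[0,0,0],0],[[0,0,0],0]]'
```

```text
time_s: 4.53
ee_pos: [0.5097, 0.2577, 0.0614]
eef_rot: [-3.141, -0.0, -3.114]
force: [0.1, -5.2, 1.8]
grip_width: 0.0135
grip_force: 12.0
time_s: 5.28
ee_pos: [0.5428, 0.2587, 0.0614]
eef_rot: [-3.141, -0.0, -3.115]
force: [-1.0, -4.9, 1.9]
grip_width: 0.0139
grip_force: 12.0
```

```bash
for i in 1; do python3 -m pendant '[[[0.3,0.01,0],0],[[0,0,0],0],[[0,0,0],0]]'; python3 -m pendant '[[[0.3,0.01,0],0],[[0,0,0],0],[[0,0,0],0]]'; done
```

```text
time_s: 5.53
ee_pos: [0.5444, 0.2588, 0.0611]
eef_rot: [-3.141, -0.004, -3.114]
force: [-10.0, -5.2, 4.9]
grip_width: 0.0139
grip_force: 12.0
time_s: 5.78
ee_pos: [0.5469, 0.2589, 0.0608]
eef_rot: [-3.14, -0.005, -3.114]
force: [-13.7, -6.7, 4.8]
grip_width: 0.0141
grip_force: 12.0
```

```bash
python3 -m pendant '[[[0,0,0],0],[[0,0,0],0],[[0,0,0],0],[[0,0,0],0],[[0,0,0],0],[[0,0,1],0],[[0,0,2],0],[[0,0,2],0],[[0,0,2],0],[[0,0,2],0],[[-2,0,1],0],[[-2,0,1],0],[[-2,0,1],0],[[0,0,0],0],[[0,0,0],0]]' 0.5
python3 - <<'E'
from h import *
c=snap('wrist','w3');print(ctrl.get_obs()['ee_pos'],proj(c,[[.427,.256,.051],[.5494,.26,.086],[.5494,.26,.058]])*1.5625)
cv2.imwrite('pics/w3b.png',cv2.resize(c['color'][:,:,::-1],(800,600)))
E
```

```text
time_s: 7.03
ee_pos: [0.4887, 0.2593, 0.1829]
eef_rot: [3.141, 0.002, -3.114]
force: [-0.4, -0.2, 0.2]
grip_width: 0.047
grip_force: 0.0
[0.48905439 0.25916816 0.18206834] [[389.53125 205.3125 ]
 [390.3125  385.3125 ]
 [390.46875 368.75   ]]
```

View pics/w3b.png

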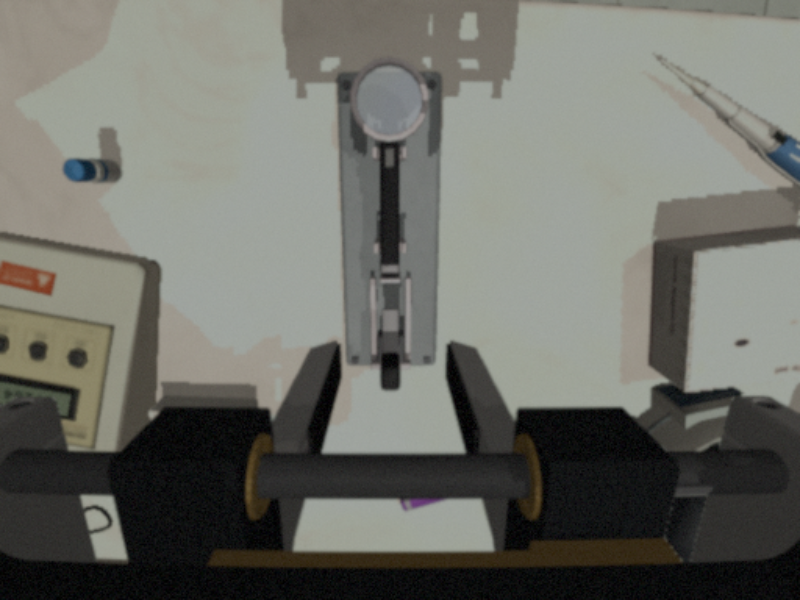

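The tongue has retracted off the handle end (handle 380–400, 145–265; saddles near y=150 and 245). The knob is now at (390,350–389). I check the knob travel and the handle centre.

Run:
```python
from h import *
c=load('w3');k=1.5625
for n,u,v,z in[('lens',389,101,.048),('knobtopfar',390,389,.086),('knobnearbottom',390,350,.058),('handlefront',389,145,.051),('handleback',390,265,.051),('c1',338,73,.01),('c2',440,73,.01),('c3',436,363,.01),('c4',346,363,.01)]: print(n,atz(c,u/k,v/k,z))
```

```text
lens [0.3577 0.2539 0.048 ]
knobtopfar [0.5522 0.2599 0.086 ]
knobnearbottom [0.5339 0.2592 0.058 ]
handlefront [0.3863 0.2546 0.051 ]
handleback [0.4699 0.2575 0.051 ]
c1 [0.3325 0.2147 0.01  ]
c2 [0.3304 0.2911 0.01  ]
c3 [0.5645 0.3004 0.01  ]
c4 [0.5667 0.2207 0.01  ]
```

Visually the knob moved about 33 mm and it felt solid at the end. To be sure of the stop, I push once more with closed fingers from the lens side.

```bash
python3 -m pendant '[[[1.0,0,0],0],[[1.1,0,-1.6],0],[[0,0,-1.6],0],[[0,0,-1.6],0],[[0,0,-1.0],0],[[0,0,0],0],[[0,0,-1.6],0],[[0,0,-1.6],0],[[0,0,-1.4],0],[[0,0,-1.2],0],[[0,0,0],0],[[0.8,0,0],0],[[0.3,0,0],0],[[0.2,0,0],0],[[0,0,0],0]]' 0; for i in 1 2 ; do python3 -m pendant '[[[0.2,0,0],0],[[0.2,0,0],0],[[0,0,0],0]]' | egrep 'pos|force'; done
```

```text
time_s: 8.33
ee_pos: [0.5235, 0.2591, 0.0662]
eef_rot: [3.141, 0.001, -3.115]
force: [0.3, -0.3, 0.6]
grip_width: 0.0006
grip_force: 0.0
ee_pos: [0.5255, 0.2591, 0.0657]
force: [-11.4, -1.1, 8.2]
grip_force: 5.8
ee_pos: [0.526, 0.2592, 0.0654]
force: [-39.2, -3.5, 23.4]
grip_force: 19.5
```

Solid end stop: 39 N with no further motion. Now the handle.

```bash
python3 -m pendant '[[[-0.8,0,0],0],[[0,0,2],0],[[0,0,2],0],[[0,0,2],0],[[-2.3,-0.1,0],0],[[-2.3,-0.1,0],0],[[-2.3,-0.1,0],0],[[-2.3,0,0],0],[[0,0,0],0],[[0,0,0],0],[[0,0,0],0]]'; python3 -m pendant '[[[0,0,0],0],[[0,0,0],0],[[0,0,0],0],[[0,0,0],0],[[0,0,0],0],[[0,0,0],0],[[0,0,0],0],[[0,0,0],0]]' 0.6
```

```text
time_s: 9.75
ee_pos: [0.4314, 0.2562, 0.1259]
eef_rot: [3.141, 0.001, -3.114]
force: [0.2, 0.3, 1.1]
grip_width: 0.0005
grip_force: 0.0
time_s: 10.42
ee_pos: [0.4307, 0.2561, 0.1255]
eef_rot: [-3.142, 0.0, -3.114]
force: [-0.0, -0.2, 0.6]
grip_width: 0.0505
grip_force: 0.0
```

```bash
python3 -m pendant '[[[-0.5,0,-1.5],0],[[0,0,-1.5],0],[[0,0,-1.5],0],[[0,0,-1.5],0],[[0,0,-1.5],0],[[0,0,-1.5],0],[[0,0,-1.0],0],[[0,0,0],0],[[0,0,0],0]]'; python3 -m pendant '[[[0,0,0],0],[[0,0,0],0],[[0,0,0],0],[[0,0,0],0],[[0,0,0],0],[[0,0,0],0],[[0,0,0],0],[[0,0,0],0],[[0,0,0],0],[[0,0,0],0],[[0,0,0],0],[[0,0,0],0]]' 0 25
```

```text
time_s: 11.17
ee_pos: [0.4257, 0.2561, 0.0255]
eef_rot: [-3.141, -0.0, -3.114]
force: [1.0, 0.2, 0.5]
grip_width: 0.0564
grip_force: 0.0
time_s: 12.17
ee_pos: [0.4257, 0.2561, 0.0255]
eef_rot: [3.142, 0.0, -3.114]
force: [-0.6, -0.4, 3.1]
grip_width: 0.0138
grip_force: 25.0
```

```bash
python3 -m pendant '[[[0,0,0.5],0],[[0,0,1],0],[[0,0,1],0],[[0,0,1.5],0],[[0,0,2],0],[[0,0,2],0],[[0,0,2],0],[[0,0,2],0],[[0,0,2],0],[[0,0,2],0],[[0,0,2],0],[[0,0,2],0],[[0,0,2],0],[[0,0,2],0],[[0,0,2],0],[[0,0,0],0],[[0,0,0],0]]'
python3 - <<'E'
from h import *
c=snap('wrist','w4');s=snap('side','s4');t=snap('top','t4');p=ctrl.get_obs()['ee_pos'];print(p)
print('lens pred px',proj(c,[p[0]-.0685,p[1]-.002,p[2]+.0175]),proj(s,[p[0]-.0685,p[1]-.002,p[2]+.0175]))
q=proj(s,[p[0]-.03,p[1],p[2]])[0].astype(int)
a=cv2.resize(c['color'][:,:,::-1],(400,300));b=cv2.resize(s['color'][q[1]-30:q[1]+30,q[0]-40:q[0]+40,::-1],(400,300))
d=cv2.resize(s['color'][200:290,240:360,::-1],(400,300),interpolation=cv2.INTER_CUBIC);e=cv2.resize(s['color'][140:215,140:240,::-1],(400,300));print('crop origin',q-[40,30])
cv2.imwrite('pics/m4.png',np.clip(np.vstack([np.hstack([a,b]),np.hstack([d,e])])*1.4,0,255))
E
```

```text
time_s: 13.58
ee_pos: [0.4256, 0.2561, 0.2865]
eef_rot: [3.141, 0.002, -3.114]
force: [1.0, 0.1, -2.2]
grip_width: 0.014
grip_force: 25.0
[0.42526733 0.25586871 0.28446024]
lens pred px [[249.4 131.7]] [[143.5 101.8]]
crop origin [116  74][ WARN:0@1.496] global loadsave.cpp:1063 imwrite_ Unsupported depth image for selected encoder is fallbacked to CV_8U.
```

View pics/m4.png

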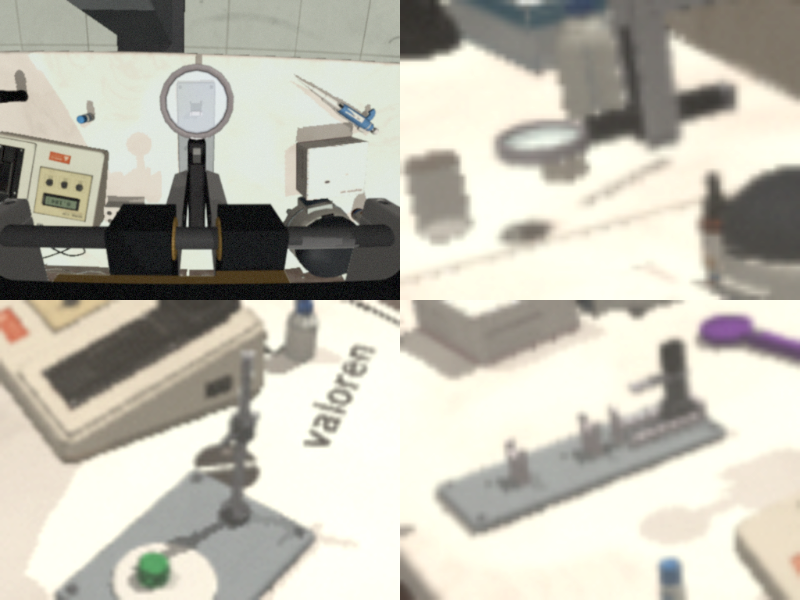

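The loupe hangs level in the gripper (lens 196,101 in the wrist crop, as predicted), the lock is open and the saddles are empty. I carry it high over the photometer, turning the handle to -y, to a spot from which the wrist camera sees the stage.

```bash
python3 -m pendant '[[[-0.2,-1,0],-0.04],[[-0.3,-2,0],-0.08],[[-0.4,-2.8,0],-0.088],[[-0.4,-2.8,0],-0.088],[[-0.4,-2.8,0],-0.088],[[-0.4,-2.8,0],-0.088],[[-0.4,-2.8,0],-0.088],[[-0.4,-2.8,0],-0.088],[[-0.4,-2.8,0],-0.088],[[-0.4,-2.8,0],-0.088],[[-0.4,-2.8,0],-0.088],[[-0.4,-2.8,0],-0.088],[[-0.4,-2.8,0],-0.088],[[-0.4,-2.8,0],-0.088],[[-0.4,-2.8,0],-0.088],[[-0.4,-2.8,0],-0.088],[[-0.4,-2.8,0],-0.088],[[-0.4,-2.8,0],-0.088],[[-0.4,-2,0],-0.07],[[-0.2,-1,0],0]]'; python3 -m pendant '[[[0,0,0],0],[[0,0,0],0],[[0,0,0],0]]'; python3 -c "
from h import *
c=snap('wrist','w5');print(ctrl.get_obs()['qpos'],proj(c,[[.472,-.308,.11],[.501,-.301,.16],[.419,-.315,.022]]))"
python3 -m pendant '[[[1,0,0],0],[[2,0,0],0],[[2.5,0,0],0],[[2.5,0,0],0],[[2.5,0,0],0],[[2.5,0,0],0],[[2,0,0],0],[[1,0,0],0],[[0,0,0],0],[[0,0,0],0],[[0,0,0],0]]'
python3 - <<'E'
from h import *
c=snap('wrist','w6');print(proj(c,[[.472,-.308,.11],[.501,-.301,.16],[.419,-.315,.022]]))
a=[cv2.resize(load(f)['color'][:,:,::-1],(800,600),interpolation=cv2.INTER_CUBIC) for f in('w5','w6')]
cv2.imwrite('pics/m5.png',np.clip(cv2.resize(np.hstack(a),(800,300),interpolation=cv2.INTER_AREA)*1.3,0,255).astype(np.uint8))
E
```

```text
time_s: 15.4
ee_pos: [0.3494, -0.2538, 0.2847]
eef_rot: [-3.14, -0.001, 1.564]
force: [1.1, -0.1, -0.5]
grip_width: 0.0139
grip_force: 25.0
time_s: 15.65
ee_pos: [0.3507, -0.251, 0.2854]
eef_rot: [-3.142, -0.0, 1.573]
force: [0.1, -0.2, -2.0]
grip_width: 0.0134
grip_force: 25.0
[-7.05946058e-01 -2.50753162e-02  1.70446094e+00  8.89829570e-05
  1.46217302e+00 -7.08029915e-01] [[339.6 218.6]
 [376.8 227.9]
 [292.1 204. ]]
time_s: 16.62
ee_pos: [0.5105, -0.2515, 0.2855]
eef_rot: [-3.141, -0.0, 1.571]
force: [0.1, -0.6, -0.8]
grip_width: 0.0139
grip_force: 25.0
[[223.8 218.2]
 [243.9 227.6]
 [197.7 203.5]]
```

View pics/m5.png

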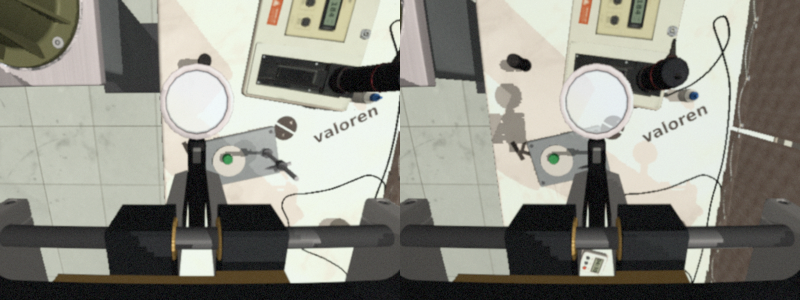

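Cap at (228,158) left and (153,158) right in half-frames, matching the estimate. In the right one the handle hides the pointer, so I shift 6 cm further for a second pointer view.

```bash
python3 -m pendant '[[[1,0,0],0],[[2,0,0],0],[[2,0,0],0],[[1,0,0],0],[[0,0,0],0],[[0,0,0],0],[[0,0,0],0]]'
python3 - <<'E'
from h import *
c=snap('wrist','w7')
M=[]
for f in('w5','w7'):
    c=load(f);g=proj(c,[.472,-.308,.11])[0].astype(int);x,y=g-[40,45];print(f,x,y)
    M.append(cv2.resize(c['color'][y:y+90,x:x+80,::-1],(400,450),interpolation=cv2.INTER_CUBIC))
cv2.imwrite('pics/m7.png',np.clip(np.hstack(M)*1.4,0,255).astype(np.uint8))
E
```

```text
time_s: 17.25
ee_pos: [0.5699, -0.2521, 0.2858]
eef_rot: [3.141, 0.0, 1.57]
force: [0.2, 0.2, -0.0]
grip_width: 0.0138
grip_force: 25.0
w5 299 173
w7 140 172
```

View pics/m7.png

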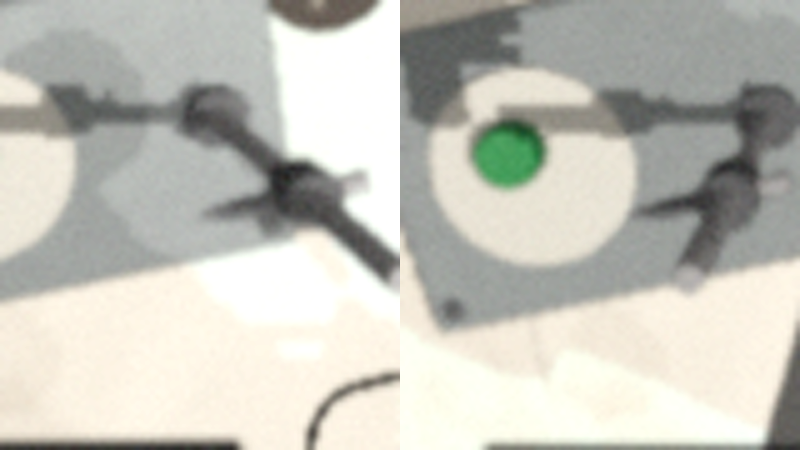

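The pointer tip is at (203,213) in the left crop and (635,213) in the right, the cap top at (509,150) right, and the post clearly visible.

Run:
```python
from h import *
a,b,s,t=[load(f) for f in('w5','w7','side0','top0')]
f=lambda x,y,o:(o[0]+x/5-.4,o[1]+y/5-.4)
A=(299,173);B=(140,172)
tip=tri((a,*f(203,213,A)),(b,*f(235,213,B)));print('tip',tip)
for d in(-4,4):print(tri((a,*f(203+d,213,A)),(b,*f(235,213,B))))
print('cap b',atz(b,*f(109,150,B),.029),'cap a',atz(a,291.8,202,.027))
print('posttop',atz(b,*f(292,280,B),.16),'postbase',atz(b,*f(368,115,B),.02),'collar',tri((a,*f(300,190,A)),(b,*f(328,200,B))))
print('disc centre',atz(b,*f(133,166,B),.015))
print('side tip px',proj(s,tip),'collar',proj(s,[.501,-.302,tip[2]]))
```

```text
tip [ 0.4764 -0.3087  0.0941]
[ 0.4759 -0.3095  0.0922]
[ 0.4769 -0.308   0.0961]
cap b [ 0.4192 -0.31    0.029 ] cap a [ 0.4177 -0.31    0.027 ]
posttop [ 0.5055 -0.3018  0.16  ] postbase [ 0.505  -0.3005  0.02  ] collar [ 0.5036 -0.3029  0.0951]
disc centre [ 0.4222 -0.3202  0.015 ]
side tip px [[303.9 244.6]] collar [[309.9 238.7]]
```

Run:
```python
from h import *
from scipy.spatial.transform import Rotation as R
p=np.array(ctrl.get_obs()['ee_pos']);print(p)
for f in('w5','w6','w7'):
    c=load(f);g=cv2.cvtColor(c['color'],cv2.COLOR_RGB2GRAY)[70:190,180:320]
    h=cv2.HoughCircles(cv2.medianBlur(g,5),cv2.HOUGH_GRADIENT,1,200,param1=80,param2=20,minRadius=30,maxRadius=56)
    print(f,h)
    if h is not None:
        u,v,r=h[0,0];P={'w5':[.3507,-.251,.2854],'w6':[.5105,-.2515,.2855],'w7':[.5699,-.2521,.2858]}[f]
        print(atz(c,u+180,v+70,P[2]+.0205)-P)
```

```text
[ 0.56992086 -0.2520777   0.28589311]
w5 [[[71.5 60.5 37.5]]]
[-0.0004  0.0703  0.0205]
w6 [[[71.5 61.5 39.6]]]
[-0.0004  0.0698  0.0205]
w7 [[[71.5 61.5 40. ]]]
[-0.0003  0.0698  0.0205]
```

```bash
python3 -m pendant '[[[-1,-1,0],0],[[-2,-1.7,0],0],[[-2.2,-1.9,0],0],[[-2.2,-1.9,0],0],[[-2.2,-1.9,0],0],[[-2.2,-1.9,0],0],[[-2,-1.6,0],0],[[-1.3,-1,0],0],[[0,0,0],0],[[0,0,0],0],[[0,0,0],0]]'; python3 -m pendant '[[[0,0,-1],0],[[0,0,-2],0],[[0,0,-2],0],[[0,0,-2],0],[[0,0,-2],0],[[0,0,-2],0],[[0,0,-2],0],[[0,0,-2],0],[[0,0,-1],0],[[0,0,0],0],[[0,0,0],0],[[0,0,0],0]]'
```

```text
time_s: 18.22
ee_pos: [0.4196, -0.3807, 0.2857]
eef_rot: [3.141, 0.0, 1.571]
force: [-0.2, 0.3, -1.4]
grip_width: 0.0138
grip_force: 25.0
time_s: 19.22
ee_pos: [0.4202, -0.3811, 0.1265]
eef_rot: [3.141, 0.001, 1.571]
force: [-0.9, 0.7, -1.0]
grip_width: 0.0136
grip_force: 25.0
```

```bash
python3 -m pendant '[[[0,0,-1],0],[[0,0,-1],0],[[-0.1,0,-1],0],[[0,0,-1],0],[[0,0,-0.6],0],[[0,0,-0.4],0],[[0,0,0],0],[[0,0,0],0],[[0,0,0],0],[[0,0,0],0],[[0,0,0],0],[[0,0,0],0]]'
python3 - <<'E'
from h import *
c=snap('wrist','w8');s=snap('side','s8');p=np.array(ctrl.get_obs()['ee_pos']);L=p+[0,.0695,.0175];print(p,L)
print('side px lens',proj(s,L),'tip',proj(s,[.4764,-.3087,.0941]),'wrist cap',proj(c,[.4185,-.3115,.029]))
m=np.hstack([cv2.resize(c['color'][60:240,140:380,::-1],(400,300),interpolation=cv2.INTER_CUBIC),cv2.resize(s['color'][200:290,240:360,::-1],(400,300),interpolation=cv2.INTER_CUBIC)])
cv2.imwrite('pics/m8.png',np.clip(m*1.4,0,255).astype(np.uint8))
E
```

```text
time_s: 20.22
ee_pos: [0.4187, -0.381, 0.0757]
eef_rot: [3.141, 0.0, 1.571]
force: [0.2, -0.8, -0.9]
grip_width: 0.0139
grip_force: 25.0
[ 0.41872927 -0.38097477  0.07559935] [ 0.41872927 -0.31147477  0.09309935]
side px lens [[284.9 256.4]] tip [[303.9 244.6]] wrist cap [[251.6 127.6]]
```

View pics/m8.png

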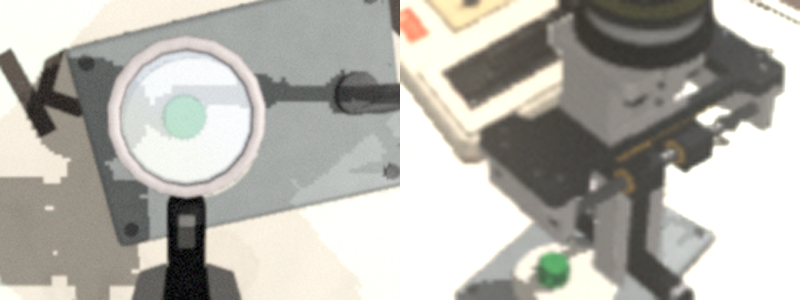

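Through the lens (centre 186,117) the cap sits centred (184,117). The pointer and post are untouched on the right, nothing touches the loupe, and the lens is at about 93 mm against the pointer's 94 mm. In the side crop the gripper body hides the lens, while the cap (553,268) is unmoved. Handing in.

```bash
python3 -c "
from station import ctrl
print(ctrl.hand_in())"
```

```text
the job is handed in; nothing more can be done
None
```

I handed the job in with the loupe held level over the green cap: by my measurements the lens is within about 2 mm of the cap's centre sideways and 1 mm of the pointer's height, and the lock is at its open end stop. The hand-in returned no verdict.

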